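Switch the clamp valves on the framing bench

ROBOT

A 7-joint arm with a two-finger parallel gripper is mounted at the origin on the work surface. World frame = base frame: x ahead of the robot, y to its left, z up, the work surface at z = 0. Lengths are in m, angles in rad, forces in N, time in s.
With the tool pointing down it reaches from about 0.4 to 0.85 m from the base axis. Payload 10.4 kg.
Tool frame: the origin (TCP) lies at the very end of the fingers, on their centre line; the grasp point (between the pads) lies 19 mm behind it (r.pinch_z is the distance from the TCP to the grasp point, in m); z points along the fingers, y is the line along which they close (so a half turn about z gives the same grasp; the last joint's range is limited). The gripper opens to 87 mm and grips with 3 to 60 N. Pads are 19 mm wide; open, the fingers measure 117 mm over their backs; the gripper's body (75 mm by 190 mm) begins 51 mm behind the grasp point.
Start: joints at [-1.248, 0.332, -0.065, 1.46, 0.022, 1.35, -0.088], TCP at [0.212, 0.588, 0.223] pointing down, gripper open.
Joint ranges: [-2.6, 2.6], [-0.5, 2.12], [-1.47, 1.34], [0.16, 2.42], [-1.27, 4.41], [0.06, 2.06], [-2.6, 2.6]. Speed limits (rad/s): [2.22, 2.22, 2.79, 2.79, 3.14, 3.14, 3.14].

INTERFACE

Orientations are given as a unit quaternion [x, y, z, w].
In Python, from bench import sensors, vision, r gives the robot as it stands.
- The arm moves only by the shell command python3 -m crank 'ROWS' [OPENING] [FORCE]. ROWS is JSON, a list of rows, each a list of 2 entries, a list of its own where there are three numbers: the shift along the tool's x, y, z normalised to -1 to 1, where 1 is 3 cm, then the turn about the tool's z normalised to -1 to 1, where 1 is 8 degrees. A call has 1 to 12 rows; each row shifts and turns the commanded pose from where the row before left it, along the tool's axes as they then stand; what a row does not reach is not made up. A row lasts 1/8 s, in which the tool goes at most 62.5 mm and 10.7 degrees, less where a joint would pass 70% of its speed; a pose out of reach is approached as far as the arm can. A call with a number of a shift or a turn outside -1 to 1 is refused whole. A call with a gripper value outside its range is refused whole. OPENING is the opening, from 0 (shut) to 1 (fully open), set as the call begins (- or left out, the last holds). The fingers move at their own pace and stop on an object; FORCE is the grip in N (left out, the last holds). Time passes only in rows, so rows that do not move let the fingers close. It gives the time, the measured TCP pose, the force, the opening and the grip force at its end, in the units of the state.
- sensors.read_state(): the state, without advancing time (a new reading comes with each control period).
- vision.camera(name): name is "scene" or "top"; returns the picture (420x560x3 uint8, red, green, blue); there is no depth.
- vision.camera_model(name): a dict with "vertical_fov" (degrees; the focal length in pixels is half the picture's height over the tangent of half this angle, whatever the lens; pixels are square), "cx", "cy" (the principal point, pixels), "camera_from_world" (4x4, takes a point from world to camera coordinates). Camera axes: x right, y down, z forward; pixel columns grow to the right and rows downward; lengths in m; the calibration is good to about 2 mm. A picture is of the moment at which its call begins. camera_model takes no time and is no camera call.
- r.close_job(): hands the job in; it is judged then, once.
The state is a dict: "time": time; "joint_positions": joint angles; "joint_vel": joint speeds; "joint_torque": joint torques, N m; "ee_pos": TCP position; "eef_rot": TCP orientation; "ft_force": force on the tool from outside, world axes, zero at the start; "torque": the same for the moment, N m; "width": finger opening in m; "grip_force": force on a finger pad.
Only numpy, scipy, OpenCV 4.12 (cv2) and the standard library are available. Lean on these libraries where they do the work, as an engineer would, in place of code of your own. Each camera call takes 0.05 s, during which the arm holds its last target. There are 200 camera calls.

TASK

On the bank of four air-valve levers on the framing bench, change over the clamps: push the lever with the crossbar (T-shaped) handle fully over away from the robot, and pull the lever with the round ball handle fully back towards the robot. Leave the tapered-handle lever and the flat-paddle lever as they stand.

Things in the scene. Friction and masses are not known exactly. Their poses are not given: they have to be found in the camera images.
- tee (a joint): Crossbar lever: 8 mm steel stem with a black bar 34 mm long and 14 mm thick across its top, lying along the row. Radians: 0 = fully back, leaning 0.5 rad from upright towards the robot; 1.0 = fully forward, leaning 0.5 rad away; stops at both. Stiff friction (2 N at the handle, 3.5 N at mid-stem), no spring: stays where left. It starts nearer the robot's side (0 to 0.35).
- tee_tip (a point): Crossbar lever: the point on the lever's centre line, within the handle, 70 mm from the lever's hinge pin, which is 75 mm above the bench. Its y axis runs along the row, level, to the robot's left, at every lever angle. The valves are fixed to a rail on the bench; their bodies end 65 mm above it, no handle rises above 160 mm.
- ball (a joint): Ball lever: 8 mm steel stem with a black ball of 26 mm diameter on top. Radians: 0 = fully back, leaning 0.5 rad from upright towards the robot; 1.0 = fully forward, leaning 0.5 rad away; stops at both. Stiff friction (2 N at the handle, 3.5 N at mid-stem), no spring: stays where left. It starts leaning away from the robot (0.65 to 1.0).
- ball_tip (a point): Ball lever: the point on the lever's centre line, within the handle, 70 mm from the lever's hinge pin, which is 75 mm above the bench. Its y axis runs along the row, level, to the robot's left, at every lever angle. Four levers stand in one row, 52 mm apart, in an order that changes, each swinging square to the row.
- club_tip (a point): Handle of the tapered lever (a slim black cone, 20 mm thick at its foot narrowing to 10 mm at its top, 47 mm long), leave alone: the point on the lever's centre line, within the handle, 70 mm from the lever's hinge pin, which is 75 mm above the bench. Its y axis runs along the row, level, to the robot's left, at every lever angle. May start anywhere in its swing.
- paddle_tip (a point): Handle of the paddle lever (a flat black plate 26 mm wide along the row, 36 mm tall, 5 mm thick), leave alone: the point on the lever's centre line, within the handle, 70 mm from the lever's hinge pin, which is 75 mm above the bench. Its y axis runs along the row, level, to the robot's left, at every lever angle. May start anywhere in its swing.

How it is judged:
By the outcome, as a careful person would: the job done as asked, in the order asked, and still so for the second after the job is handed in, with the robot touching nothing.
It also fails if it takes over 40 s, if anything falls off the work surface, if the arm or the gripper's body presses on something with over 40 N, if the wrist force passes 120 N, or if a joint passes its speed limit or range.

## Working session

There is one attempt and no reset: what is moved stays moved. The work goes in short steps, Python scripts to look and compute and a shell command to move; the robot and the scene stay as the last step left them, time stands still between calls to the robot, and variables do not carry over. Pictures are saved under pics/ and viewed, at most 10 in all, crops included, and the job is handed in when it is done.

```bash
mkdir -p pics
python3 - <<'E'
from bench import sensors, vision, r
import cv2,numpy as np
for n in("scene","top"):
    im=vision.camera(n); cv2.imwrite(f"pics/{n}0.png",im[:,:,::-1]); 
    m=vision.camera_model(n); T=np.array(m["camera_from_world"]);print(n,m["vertical_fov"],m["cx"],m["cy"],(-T[:3,:3].T@T[:3,3]).round(3),T[:3,:3].round(2).tolist())
s=sensors.read_state();print(s["ee_pos"],s["eef_rot"],s["time"],s["width"])
E
```

```text
scene 48.189550640843905 284.6443897449162 212.9403993068992 [ 0.884 -0.401  0.585] [[0.83, 0.55, -0.0], [0.35, -0.53, -0.77], [-0.43, 0.64, -0.64]]
top 45.48035428549826 283.40782351274754 219.10924805099904 [0.463 0.029 0.855] [[-0.02, -1.0, -0.04], [-0.99, 0.02, -0.14], [0.14, 0.04, -0.99]]
[0.21175589 0.58767379 0.22185891] [ 1.72055370e-01  9.85087088e-01 -6.12891637e-04 -6.19486102e-05] 0.1 0.08678602478309665
```

View pics/scene0.png

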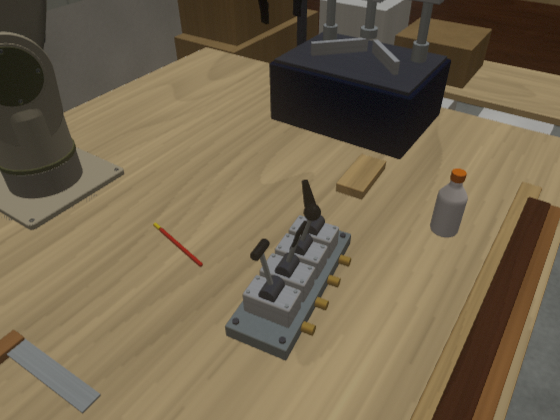

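View pics/top0.png

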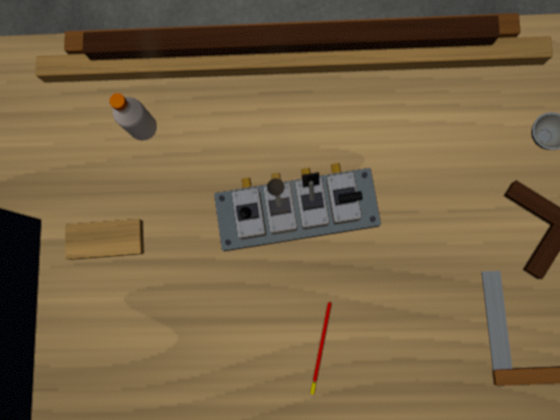

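The top view shows, left to right (+y to −y): tapered (248,212), ball (276,187), paddle (311,180) and tee (347,197). Next I'll zoom in and work out positions.

```bash
cat > h.py <<'E'
from bench import sensors, vision, r
import cv2,numpy as np
def ray(n,u,v):
    m=vision.camera_model(n);T=np.array(m["camera_from_world"]);f=210/np.tan(np.radians(m["vertical_fov"]/2))
    d=T[:3,:3].T@np.array([(u-m["cx"])/f,(v-m["cy"])/f,1]);return -T[:3,:3].T@T[:3,3],d/np.linalg.norm(d)
def plane(n,u,v,z):
    c,d=ray(n,u,v);return c+d*(z-c[2])/d[2]
def proj(n,p):
    m=vision.camera_model(n);T=np.array(m["camera_from_world"]);f=210/np.tan(np.radians(m["vertical_fov"]/2))
    q=T[:3,:3]@np.array(p)+T[:3,3];return np.array([m["cx"]+f*q[0]/q[2],m["cy"]+f*q[1]/q[2]])
E
python3 - <<'E'
from h import *
a=cv2.imread("pics/scene0.png")[170:350,220:370];b=cv2.imread("pics/top0.png")[155:260,205:390]
cv2.imwrite("pics/c.png",np.hstack([cv2.resize(a,(450,540),interpolation=2)[:,:]]))
cv2.imwrite("pics/d.png",cv2.resize(b,None,fx=4,fy=4,interpolation=2))
# rail corner screws (top view) -> plane 
for u,v in[(224,195),(364,174),(228,242),(373,219)]: print(plane("top",u,v,.012).round(3))
E
```

```text
[0.629 0.166 0.012]
[ 0.66  -0.075  0.012]
[0.548 0.159 0.012]
[ 0.581 -0.087  0.012]
```

View pics/c.png

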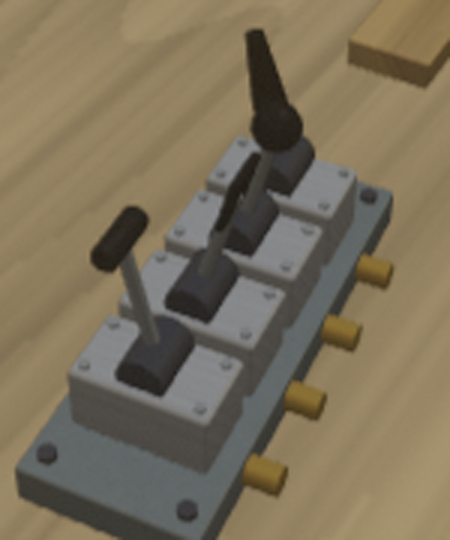

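View pics/d.png

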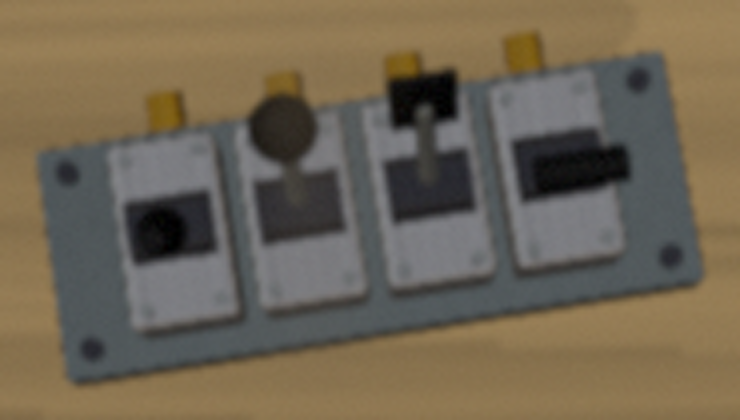

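Run:
```python
from h import *
P=lambda u,v:(205+u/4-.4,155+v/4-.4)
for n,uv in dict(taper=(171,228),ball=(299,207),paddle=(429,186),tee=(560,165)).items(): print("boss",n,plane("top",*P(*uv),.088).round(4))
def tri(a,b):
    c1,d1=ray("top",*a);c2,d2=ray("scene",*b)
    s=np.linalg.lstsq(np.c_[d1,-d2],c2-c1,rcond=None)[0];p,q=c1+s[0]*d1,c2+s[1]*d2
    return ((p+q)/2).round(4),np.linalg.norm(p-q).round(4)
S=lambda u,v:(220+u/3-.3,170+v/3-.3)
print("ball",tri(P(283,127),S(276,127)));print("tee",tri(P(582,169),S(119,238)))
```

```text
boss taper [0.5868 0.1173 0.088 ]
boss ball [0.5939 0.0673 0.088 ]
boss paddle [0.6009 0.0166 0.088 ]
boss tee [ 0.6079 -0.0342  0.088 ]
ball (array([0.6153, 0.0705, 0.1402]), np.float64(0.0015))
tee (array([ 0.5969, -0.0372,  0.1406]), np.float64(0.0017))
```

Run:
```python
from h import *
for z in (.222,0): print(proj("scene",(.212,.588,z)),proj("top",(.212,.588,z)))
for z in (0,.1): print(z,[plane("scene",*p,z).round(2) for p in((272,125),(404,165),(440,120),(445,65),(275,65))])
for z in (0,.1): print(z,[plane("top",*p,z).round(2) for p in((40,218),(30,420))])
```

```text
[280.60610674  17.69403148] [-146.36721828  505.97141222]
[281.44742403 101.09481339] [-27.14545491 449.37447351]
0 [array([0.27, 0.46, 0.  ]), array([0.62, 0.48, 0.  ]), array([0.61, 0.72, 0.  ]), array([0.5 , 1.08, 0.  ]), array([0.05, 0.79, 0.  ])]
0.1 [array([0.37, 0.32, 0.1 ]), array([0.66, 0.33, 0.1 ]), array([0.66, 0.53, 0.1 ]), array([0.57, 0.83, 0.1 ]), array([0.2 , 0.58, 0.1 ])]
0 [array([0.6 , 0.49, 0.  ]), array([0.26, 0.49, 0.  ])]
0.1 [array([0.58, 0.44, 0.1 ]), array([0.28, 0.44, 0.1 ])]
```

```bash
python3 -m crank '[[[-0.38,-0.93,0],0],[[-0.38,-0.93,0],0],[[-0.38,-0.93,0],0],[[-0.38,-0.93,0],0],[[-0.38,-0.93,0],0],[[-0.38,-0.93,0],0],[[-0.38,-0.93,0],0],[[-0.38,-0.93,0],0],[[0,0,0],-0.87],[[0,0,0],-0.87],[[0,0,0],-0.87],[[0,0,0],-0.87]]' 0
```

```text
time: 1.6
ee_pos: [0.2219, 0.3469, 0.2223]
eef_rot: [-0.072, 0.997, -0.0, -0.0]
ft_force: [-0.9, -0.6, 0.1]
width: 0.0008
grip_force: 0.0
```

```bash
python3 -m crank '[[[-0.6,-0.9,0],0],[[-0.6,-0.9,0],0],[[-0.6,-0.9,0],0],[[-0.6,-0.9,0],0],[[-0.6,-0.9,0],0],[[-0.6,-0.9,0],0],[[-0.6,-0.9,0],0],[[-0.6,-0.9,0],0],[[-0.6,-0.9,0],0],[[-0.6,-0.9,0],0],[[-0.6,-0.9,0],0],[[-0.6,-0.9,0],0]]'
```

```text
time: 3.1
ee_pos: [0.4815, 0.0556, 0.2224]
eef_rot: [-0.07, 0.998, 0.0, -0.0]
ft_force: [-0.4, 0.5, -0.0]
width: 0.0008
grip_force: 0.0
```

```bash
python3 -m crank '[[[-0.58,-0.9,0],0],[[-0.58,-0.9,0],0],[[-0.58,-0.9,0],0],[[-0.58,-0.9,0],0],[[0,0,0],0],[[0,0,0.8],0],[[0,0,0.8],0],[[0,0,0.8],0],[[0,0,0.78],0],[[0,0,0],0]]'
python3 - <<'E'
from h import *
a=vision.camera("scene")[130:330,180:400,::-1];b=vision.camera("top")[120:270,180:400,::-1]
cv2.imwrite("pics/e.png",np.vstack([cv2.resize(a,None,fx=1.7,fy=1.7),cv2.resize(b,None,fx=1.7,fy=1.7)])[:600])
E
```

```text
time: 4.35
ee_pos: [0.5636, -0.0398, 0.1257]
eef_rot: [-0.07, 0.998, 0.0, -0.002]
ft_force: [0.3, -0.5, 0.3]
width: 0.0002
grip_force: 0.0
```

View pics/e.png

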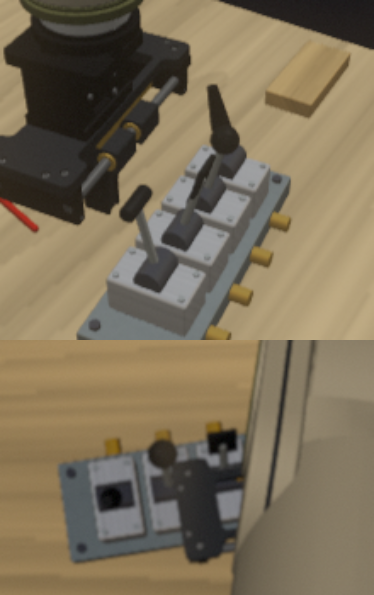

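The closed fingers are behind the tee, at about (100,190) in the crop, and nothing is touching. Next comes the forward push.

```bash
python3 -m crank '[[[-0.3,0,0],0],[[-0.3,0,0],0],[[-0.3,0,0],0],[[-0.3,0,0],0],[[-0.3,0,0],0],[[-0.3,0,0],0],[[0,0,0],0]]'; python3 -m crank '[[[-0.1,0,0],0],[[-0.1,0,0],0],[[0,0,0],0]]'
```

```text
time: 5.32
ee_pos: [0.6192, -0.0331, 0.1269]
eef_rot: [-0.07, 0.998, -0.0, 0.0]
ft_force: [0.1, -0.5, -0.0]
width: 0.0007
grip_force: 0.1
time: 5.7
ee_pos: [0.6247, -0.0324, 0.1272]
eef_rot: [-0.07, 0.998, 0.0, 0.0]
ft_force: [-2.3, -0.0, -0.5]
width: 0.0007
grip_force: 0.8
```

```bash
for i in 1; do python3 -m crank '[[[-0.1,0,0],0],[[-0.1,0,0],0],[[0,0,0],0]]'; python3 -m crank '[[[-0.07,0,0],0],[[0,0,0],0]]';done
```

```text
time: 6.08
ee_pos: [0.6286, -0.0319, 0.1268]
eef_rot: [-0.07, 0.998, 0.0, -0.002]
ft_force: [-12.6, -0.1, 5.7]
width: 0.0007
grip_force: 6.7
time: 6.32
ee_pos: [0.6289, -0.0319, 0.1267]
eef_rot: [-0.069, 0.998, 0.001, -0.004]
ft_force: [-22.7, -1.3, 11.6]
width: 0.0001
grip_force: 11.6
```

```bash
python3 -m crank '[[[0.5,0,0],0],[[0.6,0,0],0],[[0,0,-0.8],0],[[0,0,-0.8],0],[[0,0,-0.8],0],[[0,0,-0.8],0],[[0,0,0],0]]'
python3 - <<'E'
from h import *
a=vision.camera("scene")[130:330,180:400,::-1]
cv2.imwrite("pics/f.png",cv2.resize(a,None,fx=2.5,fy=2.5))
E
```

```text
time: 7.2
ee_pos: [0.6015, -0.0358, 0.2253]
eef_rot: [-0.07, 0.998, 0.0, 0.002]
ft_force: [-0.3, 0.2, 0.2]
width: 0.0004
grip_force: 0.0
```

View pics/f.png

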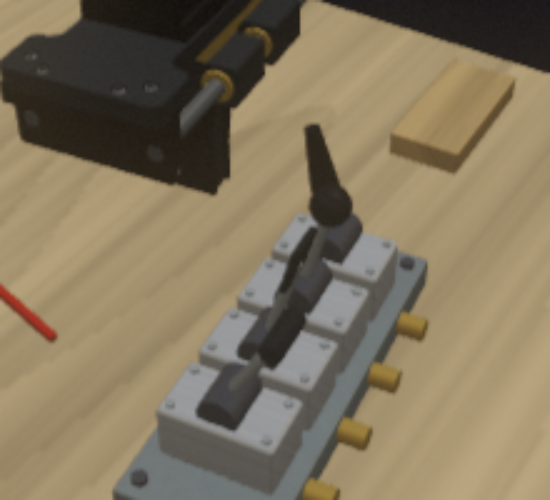

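The tee now leans away from the robot, with its bar at (272,335) in the crop. On to the far side of the ball.

```bash
python3 -m crank '[[[-0.57,0.86,0],0],[[-0.57,0.86,0],0],[[-0.57,0.86,0],0],[[-0.57,0.86,0],0],[[0,0,0],0],[[0,0,0.8],0],[[0,0,0.8],0],[[0,0,0.8],0],[[0,0,0.86],0],[[0,0,0],0]]';  python3 - <<'E'
from h import *
a=vision.camera("scene")[130:330,180:400,::-1]
cv2.imwrite("pics/g.png",cv2.resize(a,None,fx=2.5,fy=2.5))
E
```

```text
time: 8.5
ee_pos: [0.6516, 0.0749, 0.123]
eef_rot: [-0.07, 0.998, -0.0, -0.002]
ft_force: [-0.0, 0.0, 0.8]
width: 0.0004
grip_force: 0.0
```

View pics/g.png

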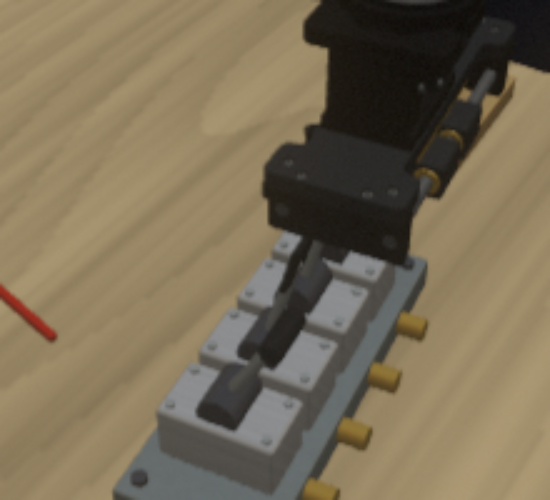

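The gripper hides the ball in this view, but the force is near zero. Pulling back now.

```bash
python3 -m crank '[[[0.3,0,0],0],[[0.3,0,0],0],[[0.3,0,0],0],[[0.3,0,0],0],[[0.3,0,0],0],[[0.3,0,0],0],[[0.2,0,0],0],[[0,0,0],0]]'; python3 -m crank '[[[0.1,0,0],0],[[0.1,0,0],0],[[0,0,0],0]]'
```

```text
time: 9.55
ee_pos: [0.593, 0.0676, 0.1251]
eef_rot: [-0.07, 0.998, 0.0, -0.001]
ft_force: [0.3, 0.8, 0.8]
width: 0.0005
grip_force: 0.0
time: 9.93
ee_pos: [0.5879, 0.0667, 0.1253]
eef_rot: [-0.07, 0.998, 0.0, 0.0]
ft_force: [2.2, -0.4, -1.7]
width: 0.0004
grip_force: 1.5
```

```bash
python3 -m crank '[[[0.1,0,0],0],[[0.1,0,0],0],[[0,0,0],0]]'; python3 -m crank '[[[0.07,0,0],0],[[0,0,0],0]]'
```

```text
time: 10.3
ee_pos: [0.587, 0.0665, 0.1262]
eef_rot: [-0.07, 0.998, -0.0, 0.006]
ft_force: [29.6, 2.3, -19.0]
width: 0.0004
grip_force: 15.4
time: 10.55
ee_pos: [0.5868, 0.0665, 0.1263]
eef_rot: [-0.07, 0.997, -0.0, 0.008]
ft_force: [40.5, 2.9, -27.9]
width: 0.0005
grip_force: 20.5
```

The force has risen sharply, which means it is on the stop. Backing off, rising and checking.

```bash
python3 -m crank '[[[-0.5,0,0],0],[[-0.5,0,0],0],[[0,0,-0.8],0],[[0,0,-0.8],0],[[0,0,-0.8],0],[[0,0,-0.8],0],[[0.9,0.3,0],0],[[0.9,0.3,0],0],[[0.9,0.3,0],0],[[0.9,0.3,0],0],[[0.9,0.3,0],0],[[0,0,0],0]]'
python3 - <<'E'
from h import *
a=vision.camera("scene")[150:330,200:400,::-1];b=vision.camera("top")[140:260,190:400,::-1]
cv2.imwrite("pics/k.png",np.hstack([cv2.resize(a,(400,360)),cv2.resize(b,(400,360))]))
E
```

```text
time: 12.05
ee_pos: [0.468, 0.096, 0.2215]
eef_rot: [-0.071, 0.997, 0.001, -0.0]
ft_force: [0.0, 0.1, 0.9]
width: 0.0007
grip_force: 0.0
```

View pics/k.png

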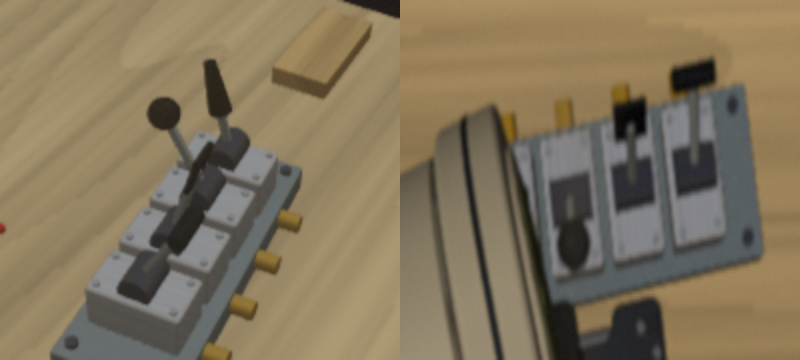

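The picture shows the ball leaning back at (573,245) and the tee leaning forward at (693,76). The paddle and taper are unmoved, and the robot is clear.

```bash
python3 -c "
from bench import r
print(r.close_job())"
```

```text
the job is handed in; nothing more can be done
None
```

I pushed the crossbar (tee) lever fully forward to its stop, then pulled the ball lever fully back to its stop. I left the tapered and paddle levers alone, moved the robot clear, and handed the job in at about 12 s; no verdict was returned.

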